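Stack the bearing set on the mill spindle

ROBOT

A 6-joint arm with a two-finger parallel gripper is mounted at the origin on a cart in front of the work surface, level with it; the furniture and walls round the work are solid. World frame = base frame: x ahead of the robot, y to its left, z up, the work surface at z = 0. Lengths are in m, angles in rad, forces in N, time in s.
With the tool pointing down it reaches from about 0.25 to 0.775 m from the base axis. Payload 4 kg.
Tool frame: the origin (TCP) lies at the centre of the arm's flange, where the gripper is bolted on; the fingertips stand 199 mm ahead of it and the grasp point (between the pads) lies 180 mm ahead of it (robot.tcp_to_tips is the distance from the TCP to the fingertips, in m); z points along the fingers, y is the line along which they close (so a half turn about z gives the same grasp; the last joint's range is limited). The gripper opens to 94 mm and grips with 3 to 60 N. Pads are 16 mm wide; open, the fingers measure 119 mm over their backs; the gripper's body (75 mm by 177 mm) begins 78 mm behind the grasp point.
Start: joints at [1.175, 0.087, 1.371, -0, 1.684, -0.103], TCP at [0.159, 0.527, 0.405] pointing down, gripper open.
Joint ranges: [-3.1, 3.1], [-0.76, 2.03], [0.27, 2.55], [-1.08, 4.22], [0.17, 2.65], [-2.57, 2.57]. Speed limits (rad/s): [2.79, 2.79, 3.14, 3.14, 3.14, 3.14].

INTERFACE

Orientations are given as [roll, pitch, yaw] about the fixed x, y, z axes, in that order (R = Rz(yaw) Ry(pitch) Rx(roll)).
In Python, from bench import telemetry, snapshot, ticket, robot gives the robot as it stands.
- The arm moves only by the tool apply_moves, never from a script. Its argument "moves" is a list that holds one entry, the list of rows, each a list of 5 numbers: the shift along the tool's x, y, z in units of 50 mm (1.0 is 50 mm), then the turn about the tool's z in units of 10 degrees (1.0 is 10 degrees), then the closure, from 0 (fully open) to 1 (shut). A call has 1 to 10 rows; each row is the pose to reach, as a shift and turn from the pose commanded when the call began, along the tool's axes at that moment; what a row does not reach only later rows make up. A row lasts 1/8 s, in which the tool goes at most 62.5 mm and 10.7 degrees, less where a joint would pass 70% of its speed; a pose out of reach is approached as far as the arm can. A call with a gripper value outside its range is refused whole. The fingers move at their own pace and stop on an object; the grip force is fixed at half the most. Time passes only in rows, so rows that repeat a pose let the fingers close. It gives the time, the measured TCP pose, the force, the opening and the grip force at its end, in the units of the state.
- telemetry.get_obs(): the state, without advancing time (a new reading comes with each control period).
- snapshot(name): name is "side" or "top" or "wrist"; returns a dict with "image" (420x560x3 uint8, red, green, blue), "fovy" (degrees; the focal length in pixels is half the picture's height over the tangent of half this angle, whatever the lens; pixels are square), "cx", "cy" (the principal point, pixels), "R" (3x3) and "t" (3): a world point X has camera coordinates R X + t. Camera axes: x right, y down, z forward; pixel columns grow to the right and rows downward; lengths in m; the calibration is good to about 2 mm. A picture is of the moment at which its call begins. There is no depth.
- ticket.close_job(): hands the job in; it is judged then, once.
The state is a dict: "time": time; "joint_positions": joint angles; "qvel": joint speeds; "joint_torque": joint torques, N m; "tool_pos": TCP position; "ee_rot": TCP orientation; "wrist_force": force on the tool from outside, world axes, zero at the start; "wrist_torque": the same for the moment, N m; "width": finger opening in m; "finger_force": force on a finger pad.
Only numpy, scipy, OpenCV 4.12 (cv2) and the standard library are available. Lean on these libraries where they do the work, as an engineer would, in place of code of your own. Each camera call takes 0.05 s, during which the arm holds its last target. There are 200 camera calls.

TASK

Reassemble the mill spindle: over its upright hollow shaft put first the ball bearing, then the tall spacer sleeve, then the thick flat washer, each fully down and flat on what is below it. Then take the retainer out of its holder block and slide its stem into the bore of the shaft until its flange rests flat on the washer. Lower every part into place, do not let it drop, and leave the other things on the bench where they are.

Things in the scene. Friction and masses are not known exactly. Their poses are not given: they have to be found in the camera images.
- spindle_seat (a point): fixed steel spindle standing upright on a dark round foot (90 mm across, 16 mm high); this point is on the shaft's axis at the level of the shoulder, 34 mm above the bench, on which the first ring rests (shoulder 40 mm across). z up. The shaft above the shoulder is 26 mm in diameter and 92 mm tall, its top 4 mm tapering to 21 mm.
- spindle_top (a point): centre of the shaft's open top end, 126 mm above the bench, on the same axis. The shaft is hollow: round bore of about 17 mm, open at the top, more than 80 mm deep.
- bearing_mid (a point): loose steel ball bearing lying flat: ring of 60 mm outside diameter, 31 mm bore, 22 mm high, balls visible between two races; the point is its centre, 11 mm above its underside; z is its axis. 0.15 to 0.3 kg.
- sleeve_mid (a point): loose plain aluminium spacer sleeve standing upright: tube of 42 mm outside diameter, 31 mm bore, 60 mm tall; the point is its centre, 30 mm above its underside; z is its axis.
- washer_mid (a point): loose thick steel washer lying flat: disc of 64 mm outside diameter, 31 mm bore, 12 mm thick, no balls; the point is its centre, 6 mm above its underside; z is its axis.
- retainer_grip (a point): loose retainer standing upright in its holder: black ribbed round knob 33 mm in diameter (36 mm over the ribs, which are only skin deep) and 30 mm tall, on a steel flange 44 mm across and 8 mm thick, with a steel stem 12 mm in diameter pointing 50 mm down from the flange's underside (last 6 mm tapering to 6 mm). The point is on the axis, 22 mm above the flange's underside, 16 mm below the knob's top, at the height to grip. z is its axis.
- retainer_flange (a point): centre of the underside of the retainer's flange, where the stem begins
- holder: fixed grey plastic block 62 x 62 x 58 mm with an 18 mm hole through it from above, in which the retainer's stem stands; the flange rests on its top, 58 mm above the bench. Origin: centre of the block's underside.
- monitor_a: fixed computer monitor behind and to the left of the parts, an obstacle to go round: the screen is 440 mm wide (along y), 60 mm deep (along x) and reaches from 80 to 410 mm above the bench; its round foot is 14 mm high, 180 mm along x, 210 mm along y. Origin: centre of the foot's underside; the screen's front is 31 mm nearer the robot than the origin, its right edge 220 mm towards -y. On the other side of the bench a wall stands at y = -0.46 m.
- tape_roll: bystander: roll of cream label tape lying flat, 57 mm across, 18 mm high; not a part of the spindle
- marker: bystander: marker pen lying, 131 x 14 x 15 mm
- memo_pad: bystander: pad of yellow notes, 75 x 74 x 14 mm
- timer: bystander: white bench timer, 52 x 62 x 34 mm
Not all that is in view belongs to the job. What is shaped like the part that bears washer_mid but brown or turquoise is not meant.

How it is judged:
On the way, in this order (a step that is already met when the one before it is completed fails the run):
1. the bearing is seated on the spindle (horizontal distance between bearing_mid and spindle_seat below 0.006 m and z of bearing_mid in the frame of spindle_seat between 0.008 and 0.014 m and angle between bearing_mid's own z axis and vertical below 0.07 rad), for 0.2 s.
2. the spacer sleeve is seated on the spindle (horizontal distance between sleeve_mid and spindle_seat below 0.006 m and z of sleeve_mid in the frame of spindle_seat between 0.049 and 0.055 m and angle between sleeve_mid's own z axis and vertical below 0.07 rad), for 0.2 s.
3. the washer is seated on the spindle (horizontal distance between washer_mid and spindle_seat below 0.006 m and z of washer_mid in the frame of spindle_seat between 0.085 and 0.091 m and angle between washer_mid's own z axis and vertical below 0.07 rad), for 0.2 s.
4. the retainer is seated on the spindle (horizontal distance between retainer_flange and spindle_seat below 0.006 m and z of retainer_flange in the frame of spindle_seat between 0.091 and 0.097 m and angle between retainer_flange's own z axis and vertical below 0.07 rad), for 0.2 s.
At the end, for the whole second after the job is handed in: on the upright shaft, from the shoulder up: bearing, sleeve, washer, retainer, each coaxial with the shaft within 6 mm, within 3 mm of its seated height (every part resting on the one below, the retainer's flange on the washer with its stem in the bore) and tilted less than 4 degrees (all of step 1 and all of step 2 and all of step 3 and all of step 4 and horizontal distance between retainer_grip and spindle_top below 0.006 m); the robot touches nothing.
It fails at once if a part of the spindle was dropped (fell out of the fingers faster than 0.7 m/s, about 25 mm of fall) ((linear speed of bearing above 0.7 m/s and contact force between the fingers and bearing below 0.2 N) or (linear speed of sleeve above 0.7 m/s and contact force between the fingers and sleeve below 0.2 N) or (linear speed of washer above 0.7 m/s and contact force between the fingers and washer below 0.2 N) or (linear speed of retainer above 0.7 m/s and contact force between the fingers and retainer below 0.2 N)).
It fails at once if the tape roll, marker, memo pad or timer was moved by more than 30 mm (distance of any of tape_roll, marker, memo_pad, timer from where it was at the start of the episode above 0.03 m).
It also fails if it takes over 72 s, if anything falls off the work surface, if the arm or the gripper's body presses on something with over 40 N, if the wrist force passes 120 N, or if a joint passes its speed limit or range.

## Working session

There is one attempt and no reset: what is moved stays moved. The work goes in short steps, Python scripts to look and compute and a tool call to move; the robot and the scene stay as the last step left them, time stands still between calls to the robot, and variables do not carry over. Pictures are saved under pics/ and viewed, at most 10 in all, crops included, and the job is handed in when it is done.

Besides the shell and the picture viewer there is one more tool, called after "Request:" by a JSON object that holds its "method" and its "body". apply_moves: Moves the arm, as the interface text tells. Its arguments: {"type":"object","properties":{"moves":{"type":"array","items":{"type":"array","items":{"type":"array","items":{"type":"number"}}}}},"required":["moves"]}

```bash
mkdir -p pics && ls && cat > h.py <<'E'
import numpy as np, cv2, json
from bench import telemetry, snapshot, ticket, robot
def snap(n, f):
    s=snapshot(n); cv2.imwrite(f'pics/{f}.png', s['image'][:,:,::-1])
    np.savez(f'pics/{f}.npz', **{k:np.array(s[k]) for k in s}); return s
def load(f): return dict(np.load(f'pics/{f}.npz'))
def foc(s): return s['image'].shape[0]/2/np.tan(np.radians(float(s['fovy']))/2)
def ray(s,u,v):
    d=np.array([(u-s['cx'])/foc(s),(v-s['cy'])/foc(s),1.]); return -s['R'].T@s['t'], s['R'].T@d
def at(s,u,v,z):
    c,d=ray(s,u,v); return (c+d*(z-c[2])/d[2]).round(4)
def proj(s,X):
    p=s['R']@np.array(X)+s['t']; return (p[:2]/p[2]*foc(s)+[s['cx'],s['cy']]).round(1)
E
python3 - <<'E'
from h import *
for n in ('top','side','wrist'):
    s=snap(n,n+'0'); print(n,s['fovy'],s['cx'],s['cy'],(-s['R'].T@s['t']).round(3))
    print(s['R'].round(2).tolist())
a=cv2.imread('pics/top0.png');b=cv2.imread('pics/side0.png')
print(telemetry.get_obs())
E
```

```text
pics
top 55.819068195698996 278.0214691453458 216.87880157220056 [ 0.409 -0.033  1.19 ]
[[0.02, -1.0, 0.02], [-0.99, -0.02, -0.11], [0.11, -0.01, -0.99]]
side 42.04616250606533 274.18110785586646 212.1057325825708 [-0.148 -0.39   1.087]
[[0.45, -0.89, 0.0], [-0.71, -0.36, -0.6], [0.54, 0.27, -0.8]]
wrist 64.00706275822265 274.3322597383339 215.87692449271867 [0.087 0.548 0.383]
[[0.29, 0.96, -0.0], [0.93, -0.28, 0.26], [0.25, -0.08, -0.97]]
{'time': 0.15, 'joint_positions': array([ 1.17492157e+00,  8.78061114e-02,  1.37186933e+00, -2.20512026e-05,
        1.68365884e+00, -1.03128636e-01]), 'qvel': array([-0.00068361, -0.00203764, -0.00550677,  0.00056305, -0.00117386,
        0.00104235]), 'joint_torque': array([ 1.32901088e-03, -3.40641439e+01, -3.02793217e+01,  7.18645169e-02,
        3.05720279e-02, -1.19843548e-04]), 'tool_pos': array([0.1587102 , 0.52651462, 0.40378054]), 'ee_rot': array([-3.13985803e+00, -1.57494220e-04,  2.84884393e+00]), 'wrist_force': array([-0.23035891, -1.2330201 , -1.26065002]), 'wrist_torque': array([ 0.00622069, -0.0306442 ,  0.07803735]), 'finger_force': 0.0, 'width': 0.0939095411158874}
```

View pics/top0.png

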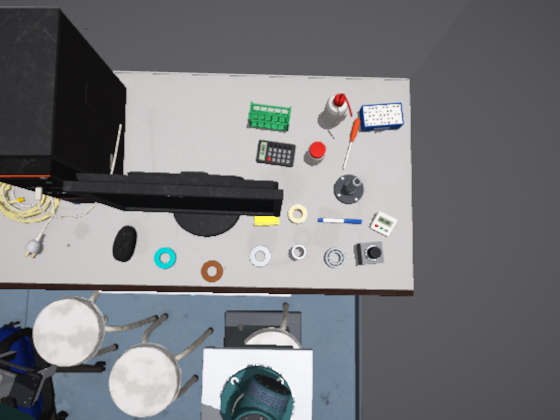

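View pics/side0.png

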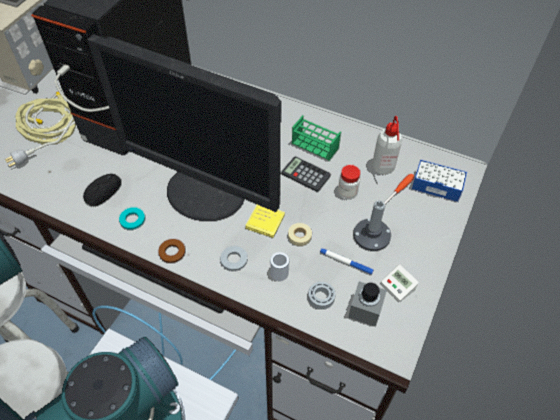

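The top view shows the spindle at (349,188), bearing at (334,258), sleeve at (298,253), retainer in its holder at (373,253), and tape at (298,213). There are three washer-like rings: turquoise (165,258), brown (212,271) and grey (260,256). The grey one is the steel washer. I'll confirm it in an enlarged crop.

```bash
python3 - <<'E'
from h import *
a=cv2.imread('pics/top0.png')[165:285,235:395];b=cv2.imread('pics/side0.png')[190:325,215:415]
a=cv2.resize(a,(800,600),interpolation=cv2.INTER_CUBIC);b=cv2.resize(b,(800,540),interpolation=cv2.INTER_CUBIC)
cv2.imwrite('pics/ca.png',a);cv2.imwrite('pics/cb.png',b)
E
```

```text
(no output)
```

View pics/ca.png

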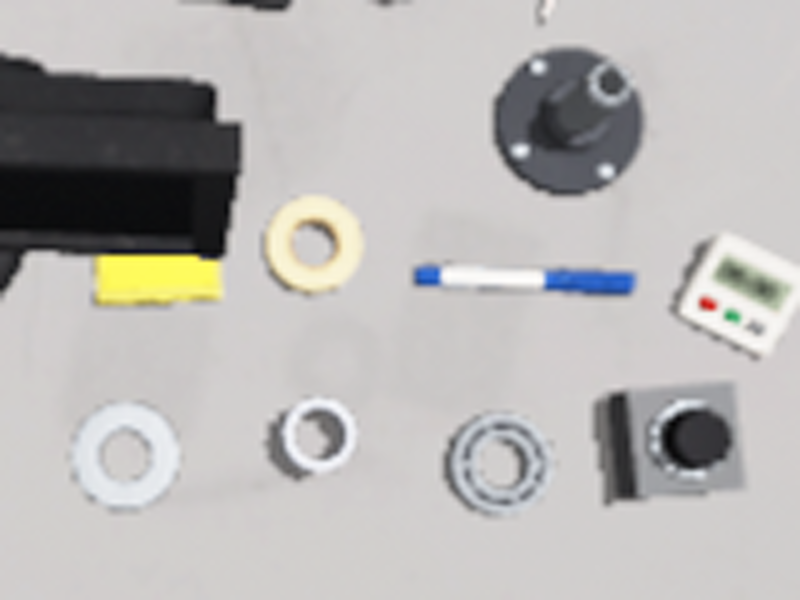

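View pics/cb.png

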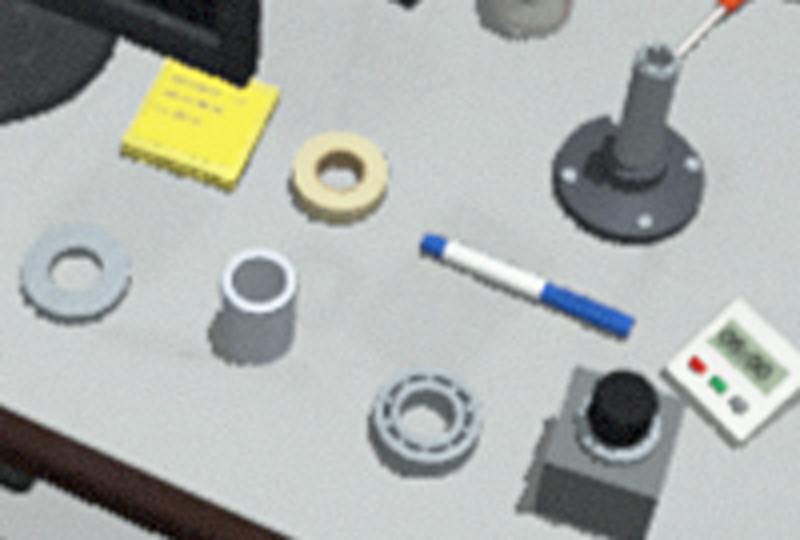

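```bash
python3 - <<'E'
from h import *
T=load('top0');S=load('side0')
for n,a,b,z in [('bearing',(499,462),(427,413),.022),('sleeve',(319,435),(259,281),.06),('washer',(126,455),(77,270),.012),('knob',(699,436),(624,397),.096),('spin',(611,84),(658,60),.126),('foot',(569,119),(629,177),.016),('holderTop',(681,439),None,.058),('tape',(315,243),None,.018),('timer',(742,295),None,.034),('markerL',(413,275),None,.01),('markerR',(634,282),None,.01),('monR',(232,255),None,.08),('monRt',(242,123),None,.41)]:
    c=lambda p,o,f:(o[0]+(p[0]+.5)/f-.5,o[1]+(p[1]+.5)/f-.5)
    print(n,at(T,*c(a,(235,165),5),z), at(S,*c(b,(215,190),4),z) if b else '')
E
```

```text
bearing [ 0.4206 -0.2177  0.022 ] [ 0.4198 -0.2227  0.022 ]
sleeve [ 0.4336 -0.109   0.06  ] [ 0.4334 -0.1127  0.06  ]
washer [0.4206 0.0017 0.012 ] [ 0.42   -0.0019  0.012 ]
knob [ 0.4363 -0.3166  0.096 ] [ 0.4342 -0.3212  0.096 ]
spin [ 0.6265 -0.2619  0.126 ] [ 0.6255 -0.2652  0.126 ]
foot [ 0.6271 -0.2601  0.016 ] [ 0.6226 -0.2659  0.016 ]
holderTop [ 0.4353 -0.3162  0.058 ] 
tape [ 0.5484 -0.1079  0.018 ] 
timer [ 0.521  -0.3587  0.034 ] 
markerL [ 0.5313 -0.1675  0.01  ] 
markerR [ 0.5298 -0.3004  0.01  ] 
monR [ 0.5332 -0.0573  0.08  ] 
monRt [ 0.5493 -0.0531  0.41  ]
```

Confirmed: the washer is the grey plain disc at crop (126,455), and the bearing is the ring with visible balls at crop (499,462). Next I approach the bearing, with the fingers closing along world y (yaw π).

```bash
cat >> h.py <<'E'
def go(x,y,z,yaw=np.pi):
    o=telemetry.get_obs(); p=o['tool_pos']; w=o['ee_rot'][2]
    d=np.array([x,y,z])-p; c,s=np.cos(w),np.sin(w)
    dy=(yaw-w+np.pi)%(2*np.pi)-np.pi
    print('units',np.round([(d[0]*c+d[1]*s)/.05,(d[0]*s-d[1]*c)/.05,-d[2]/.05,-np.degrees(dy)/10],3),'t',round(o['time'],2),'pos',p.round(4),'rot',o['ee_rot'].round(3),'F',o['wrist_force'].round(1),'w',round(o['width'],4),'ff',round(o['finger_force'],1))
E
python3 -c "
from h import *
go(.42,-.22,.33)"
```

```text
units [ -9.312 -12.787   1.476  -1.677] t 0.15 pos [0.1587 0.5265 0.4038] rot [-3.14  -0.     2.849] F [-0.2 -1.2 -1.3] w 0.0939 ff 0.0
```

Request:
{"method": "apply_moves", "body": {"moves": [[[-6,-8.2,1.0,-1.68,0],[-6,-8.2,1.0,-1.68,0],[-6,-8.2,1.0,-1.68,0],[-6,-8.2,1.0,-1.68,0],[-6,-8.2,1.0,-1.68,0],[-6,-8.2,1.0,-1.68,0],[-6,-8.2,1.0,-1.68,0],[-6,-8.2,1.0,-1.68,0],[-6,-8.2,1.0,-1.68,0],[-6,-8.2,1.0,-1.68,0]]]}}

```text
time: 1.4
tool_pos: [0.3276, 0.0472, 0.3544]
ee_rot: [3.141, -0.001, 3.14]
wrist_force: [0.5, -0.2, 1.0]
width: 0.0938
finger_force: 0.0
```

```bash
python3 -c "
from h import *
go(.42,-.22,.33)"
```

```text
units [-1.856 -5.341  0.489 -0.01 ] t 1.4 pos [0.3276 0.0472 0.3544] rot [ 3.141e+00 -1.000e-03  3.140e+00] F [ 0.5 -0.2  1. ] w 0.0938 ff 0.0
```

Request:
{"method": "apply_moves", "body": {"moves": [[[-1.86,-5.34,0.49,0,0],[-1.86,-5.34,0.49,0,0],[-1.86,-5.34,0.49,0,0],[-1.86,-5.34,0.49,0,0],[-1.86,-5.34,0.49,0,0],[-1.86,-5.34,0.49,0,0],[-1.86,-5.34,0.49,0,0]]]}}

```text
time: 2.28
tool_pos: [0.4214, -0.2174, 0.3301]
ee_rot: [3.14, -0.0, -3.138]
wrist_force: [0.5, -0.6, -0.6]
width: 0.0937
finger_force: 0.0
```

```bash
python3 - <<'E'
from h import *
go(.42,-.22,.204)
s=snap('wrist','w1')
# expected pixels + detect ellipse near bearing
print(proj(s,[.42,-.22,.022]),proj(s,[.435,-.319,.096]),proj(s,[.4335,-.111,.06]))
cv2.imwrite('pics/w1b.png',cv2.resize(cv2.imread('pics/w1.png'),(784,588),interpolation=cv2.INTER_CUBIC))
E
```

```text
units [ 0.027 -0.053  2.522  0.021] t 2.27 pos [ 0.4214 -0.2174  0.3301] rot [ 3.14  -0.    -3.138] F [ 0.5 -0.6 -0.6] w 0.0937 ff 0.0
[271.  213.1] [124.6 261.2] [409.7 242.3]
```

View pics/w1b.png

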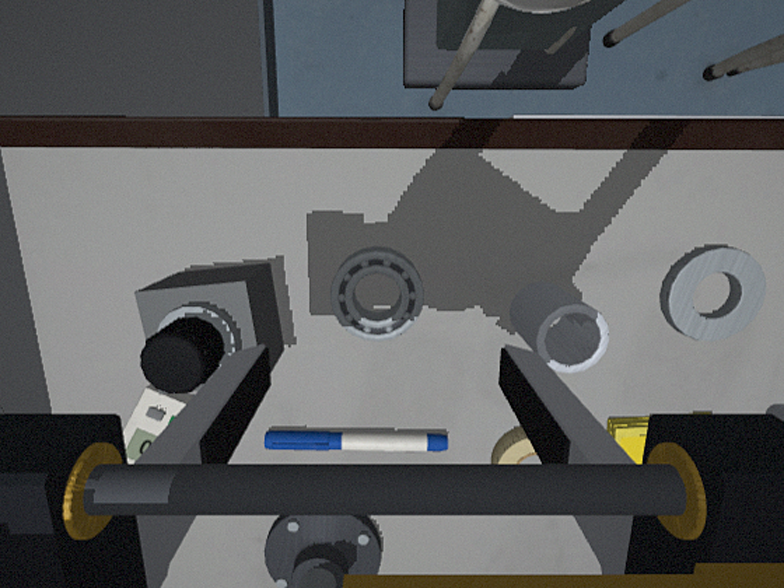

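```bash
python3 - <<'E'
from h import *
s=load('w1')
for n,u,v,z in [('bearing',376,291,.022),('sleeve',573,338,.06),('washer',717,290,.012),('knob',182,354,.096)]:
    print(n,at(s,(u+.5)/1.4-.5,(v+.5)/1.4-.5,z))
print(proj(s,[.4214,-.2174,.13]),proj(s,[.4214,-.2674,.131]))
E
```

```text
bearing [ 0.4151 -0.2223  0.022 ]
sleeve [ 0.4327 -0.1115  0.06  ]
washer [ 0.4161 -0.0009  0.012 ]
knob [ 0.4289 -0.3148  0.096 ]
[274.1 262.5] [186.3 262.9]
```

Request:
{"method": "apply_moves", "body": {"moves": [[[0.05,-0.06,0.6,0.02,0.15],[0.05,-0.06,1.4,0.02,0.15],[0.05,-0.06,2.0,0.02,0.15],[0.05,-0.06,2.4,0.02,0.15],[0.05,-0.06,2.52,0.02,0.15],[0.05,-0.06,2.52,0.02,0.15]]]}}

```text
time: 3.08
tool_pos: [0.4185, -0.2216, 0.2047]
ee_rot: [-3.141, 0.001, 3.14]
wrist_force: [0.3, 0.2, 0.8]
width: 0.0797
finger_force: 0.0
```

```bash
python3 - <<'E'
from h import *
go(.419,-.22,.204)
s=snap('wrist','w2')
print(proj(s,[.419,-.2205,.022]))
cv2.imwrite('pics/w2b.png',cv2.resize(cv2.imread('pics/w2.png')[100:380,120:430],(775,600),interpolation=cv2.INTER_CUBIC))
E
```

```text
units [-0.01   0.033  0.014 -0.009] t 3.08 pos [ 0.4185 -0.2216  0.2047] rot [-3.141e+00  1.000e-03  3.140e+00] F [0.3 0.2 0.8] w 0.0797 ff 0.0
[276.9 276.1]
```

View pics/w2b.png

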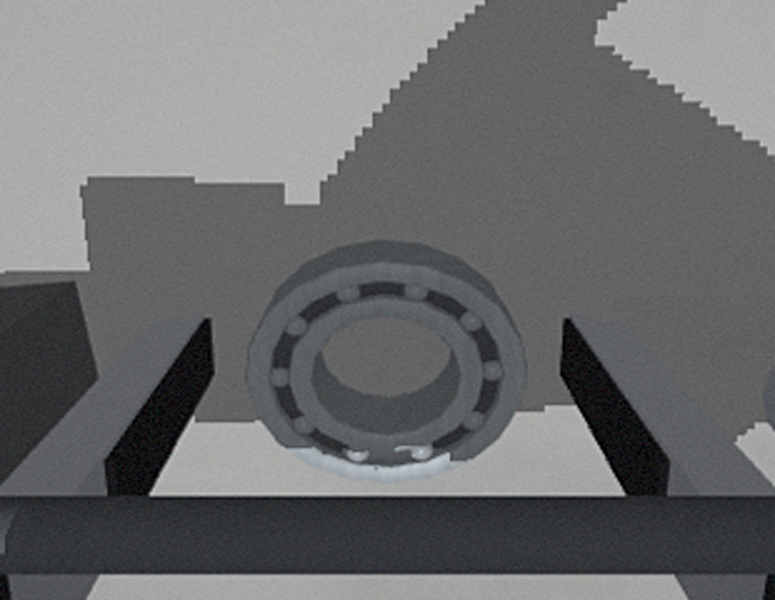

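```bash
python3 - <<'E'
from h import *
from scipy.optimize import least_squares
s=load('w2')
c=lambda x,y:np.array([120+(x+.5)/2.5-.5,100+(y+.5)/2.1429-.5])
print('tips obs',c(211,347),c(563,346),'pred',proj(s,[.4185,-.2216-.0399,.0057]),proj(s,[.4185,-.2216+.0399,.0057]))
L,R,T,B=c(248,366)[0],c(526,366)[0],c(387,262)[1],c(387,476)[1]
def f(p):
    q=np.array([proj(s,[p[0]+.03*np.cos(a),p[1]+.03*np.sin(a),.021]) for a in np.linspace(0,6.28,181)])
    return [q[:,0].min()-L,q[:,0].max()-R,q[:,1].min()-T,q[:,1].max()-B]
r=least_squares(f,[.419,-.22],diff_step=1e-2);print(r.x,r.fun)
E
```

```text
tips obs [204.1       261.6634234] [344.9        261.19676606] pred [204.7 263.1] [344.9 262.8]
[ 0.41854428 -0.22174316] [-1.5         1.6        -2.49755005  3.03778058]
```

Request:
{"method": "apply_moves", "body": {"moves": [[[0,0,0,0,1],[0,0,0,0,1],[0,0,0,0,1],[0,0,0,0,1],[0,0,-0.6,0,1],[0,0,-1.4,0,1],[0,0,-2.2,0,1],[0,0,-3.1,0,1],[0,0,-3.1,0,1]]]}}

```text
time: 4.25
tool_pos: [0.4188, -0.2231, 0.3626]
ee_rot: [-3.137, 0.006, 3.138]
wrist_force: [0.1, -0.0, -2.3]
width: 0.0587
finger_force: 29.9
```

```bash
python3 -c "
from h import *
go(.626,-.2635,.36)"
```

```text
units [-4.147 -0.795  0.052 -0.019] t 4.25 pos [ 0.4188 -0.2231  0.3626] rot [-3.137  0.006  3.138] F [ 0.1 -0.  -2.3] w 0.0587 ff 29.9
```

Request:
{"method": "apply_moves", "body": {"moves": [[[-1.0,-0.2,0,0,1],[-2.0,-0.4,0,0,1],[-3.0,-0.6,0,0,1],[-3.7,-0.75,0,0,1],[-4.14,-0.82,0,0,1],[-4.14,-0.82,0,0,1],[-4.14,-0.82,0,0,1]]]}}

```text
time: 5.12
tool_pos: [0.6245, -0.2641, 0.357]
ee_rot: [3.14, -0.004, 3.138]
wrist_force: [-0.4, -0.5, -2.1]
width: 0.0583
finger_force: 29.9
```

```bash
python3 - <<'E'
from h import *
go(.626,-.2635,.36)
go(.626,-.2635,.36)
s=snap('wrist','w3');t=snap('top','t3');d=snap('side','s3')
a=cv2.resize(s['image'][160:360,170:380],(400,381),interpolation=cv2.INTER_CUBIC)
b=cv2.resize(d['image'][150:260,320:425],(400,419),interpolation=cv2.INTER_CUBIC)
im=np.zeros((440,800,3),np.uint8); im[:381,:400]=a; im[:419,400:]=b
cv2.imwrite('pics/m3.png',im[:,:,::-1])
print(proj(s,[.626,-.2635,.126]),proj(d,[.626,-.2635,.126]))
E
```

```text
units [-0.03   0.012 -0.061 -0.019] t 5.12 pos [ 0.6245 -0.2641  0.357 ] rot [ 3.14  -0.004  3.138] F [-0.4 -0.5 -2.1] w 0.0583 ff 29.9
units [-0.03   0.012 -0.061 -0.019] t 5.12 pos [ 0.6245 -0.2641  0.357 ] rot [ 3.14  -0.004  3.138] F [-0.4 -0.5 -2.1] w 0.0583 ff 29.9
[274.9 247.5] [378.5 204.2]
```

View pics/m3.png

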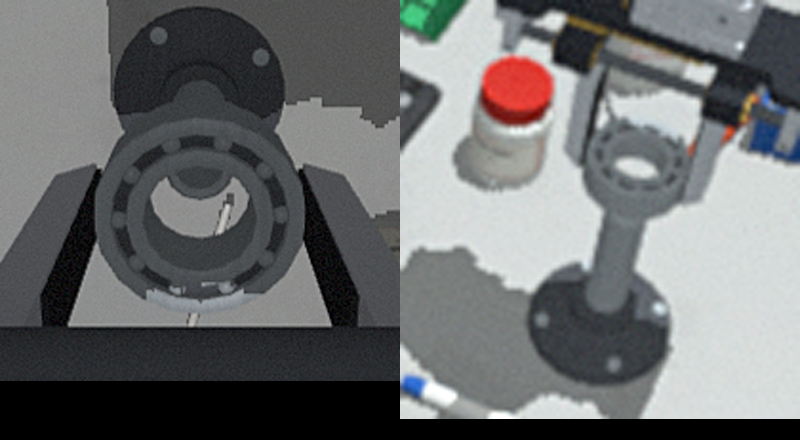

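```bash
python3 - <<'E'
from h import *
s=load('w3')
c=lambda x,y:(170+(x+.5)/1.905-.5,160+(y+.5)/1.905-.5)
print('rim bottom edge',at(s,*c(200,198),.126),at(s,*c(200,198),.122),'bore bottom',at(s,*c(200,187),.126), 'L/R',at(s,*c(166,180),.122),at(s,*c(235,180),.122))
zt=.36-.199-.005+.022
print('bearing L,R,B,T top', [at(s,*c(*p),zt) for p in [(96,215),(304,215),(200,311),(200,118)]])
E
```

```text
rim bottom edge [ 0.6375 -0.2636  0.126 ] [ 0.6392 -0.2636  0.122 ] bore bottom [ 0.6334 -0.2636  0.126 ] L/R [ 0.6323 -0.2757  0.122 ] [ 0.6324 -0.2511  0.122 ]
bearing L,R,B,T top [array([ 0.6204, -0.2915,  0.178 ]), array([ 0.6207, -0.236 ,  0.178 ]), array([ 0.6495, -0.2639,  0.178 ]), array([ 0.5936, -0.2637,  0.178 ])]
```

The shaft top is seen through the bore (crop (200,180)) at about (0.626, -0.2635), with the bearing centred over it within about 1 mm. I'll lower it.

Request:
{"method": "apply_moves", "body": {"moves": [[[-0.01,0,0.3,0,1],[-0.01,0,0.6,0,1],[-0.01,0,0.9,0,1],[-0.01,0,1.2,0,1],[-0.01,0,1.5,0,1],[-0.01,0,1.8,0,1],[-0.01,0,2.05,0,1],[-0.01,0,2.2,0,1],[-0.01,0,2.3,0,1],[-0.01,0,2.3,0,1]]]}}

```text
time: 6.52
tool_pos: [0.6256, -0.2641, 0.244]
ee_rot: [3.141, -0.0, 3.138]
wrist_force: [-0.5, 0.8, -1.8]
width: 0.0582
finger_force: 29.9
```

Request:
{"method": "apply_moves", "body": {"moves": [[[0,0,0.04,0,1],[0,0,0.08,0,1],[0,0,0.08,0,1]]]}}

```text
time: 6.9
tool_pos: [0.6256, -0.2641, 0.2401]
ee_rot: [3.141, -0.0, 3.138]
wrist_force: [1.2, 0.3, -1.9]
width: 0.0583
finger_force: 29.9
```

Request:
{"method": "apply_moves", "body": {"moves": [[[0,0,0.03,0,1],[0,0,0.05,0,1],[0,0,0.05,0,1]]]}}

```text
time: 7.28
tool_pos: [0.6257, -0.2642, 0.2389]
ee_rot: [-3.141, 0.001, 3.139]
wrist_force: [-2.6, 1.2, 3.5]
width: 0.0583
finger_force: 29.9
```

Request:
{"method": "apply_moves", "body": {"moves": [[[0,0,0.02,0,1],[0,0,0.04,0,1],[0,0,0.04,0,1]]]}}

```text
time: 7.65
tool_pos: [0.6256, -0.2641, 0.2388]
ee_rot: [-3.141, 0.001, 3.139]
wrist_force: [-5.3, 2.4, 9.9]
width: 0.0582
finger_force: 29.9
```

Request:
{"method": "apply_moves", "body": {"moves": [[[0,0,-0.02,0,0.15],[0,0,-0.02,0,0.15],[0,0,-0.02,0,0.15],[0,0,-0.02,0,0.15],[0,0,-0.6,0,0.15],[0,0,-1.4,0,0.15],[0,0,-2.1,0,0.15],[0,0,-2.1,0,0.15]]]}}

```text
time: 8.65
tool_pos: [0.6262, -0.2644, 0.3449]
ee_rot: [-3.138, 0.007, 3.139]
wrist_force: [-0.4, 0.1, -0.2]
width: 0.0802
finger_force: 0.0
```

```bash
python3 - <<'E'
from h import *
go(.433,-.1115,.30)
s=snap('wrist','w4');d=snap('side','s4')
print(proj(s,[.626,-.2635,.056]),proj(d,[.626,-.2635,.045]))
a=cv2.resize(s['image'][60:340,130:430],(400,373),interpolation=cv2.INTER_CUBIC)
b=cv2.resize(d['image'][170:280,320:425],(400,419),interpolation=cv2.INTER_CUBIC)
im=np.zeros((440,800,3),np.uint8); im[:373,:400]=a; im[:419,400:]=b
cv2.imwrite('pics/m4.png',im[:,:,::-1])
E
```

```text
units [ 3.873  3.046  0.899 -0.017] t 8.65 pos [ 0.6262 -0.2644  0.3449] rot [-3.138  0.007  3.139] F [-0.4  0.1 -0.2] w 0.0802 ff 0.0
[276.9 217.8] [373.2 225.4]
```

View pics/m4.png

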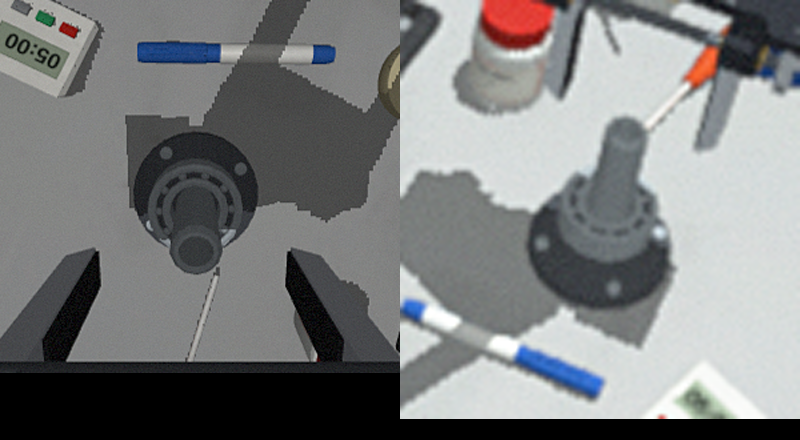

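The bearing is seated flat around the shaft (wrist crop (196,205), side crop (607,215)). Next is the sleeve.

Request:
{"method": "apply_moves", "body": {"moves": [[[1.2,0.4,0,0,0.15],[2.2,0.9,0,0,0.15],[3.1,1.4,0.1,0,0.15],[3.6,2.2,0.4,0,0.15],[3.87,2.9,0.7,0,0.15],[3.87,3.05,0.9,0,0.15],[3.87,3.05,0.9,0,0.15],[3.87,3.05,0.9,0,0.15]]]}}

```text
time: 9.75
tool_pos: [0.4333, -0.1119, 0.2956]
ee_rot: [-3.141, -0.0, 3.138]
wrist_force: [-0.2, 0.5, 0.3]
width: 0.0803
finger_force: 0.0
```

```bash
python3 - <<'E'
from h import *
from scipy.optimize import least_squares
s=load('w4'); print('shaft',at(s,276.1,247.4,.126))
go(.433,-.1115,.224)
s=snap('wrist','w5'); print('pred',proj(s,[.433,-.1115,.06]), [proj(s,[.433,-.1115+k,.06])[0] for k in(-.021,.021)])
cv2.imwrite('pics/m5.png',cv2.resize(s['image'][130:350,150:420][:,:,::-1],(736,600),interpolation=cv2.INTER_CUBIC))
E
```

```text
shaft [ 0.6256 -0.2643  0.126 ]
units [ 0.005  0.008  1.432 -0.021] t 9.75 pos [ 0.4333 -0.1119  0.2956] rot [-3.141 -0.     3.138] F [-0.2  0.5  0.3] w 0.0803 ff 0.0
pred [275.3 241.5] [np.float64(244.1), np.float64(306.4)]
```

View pics/m5.png

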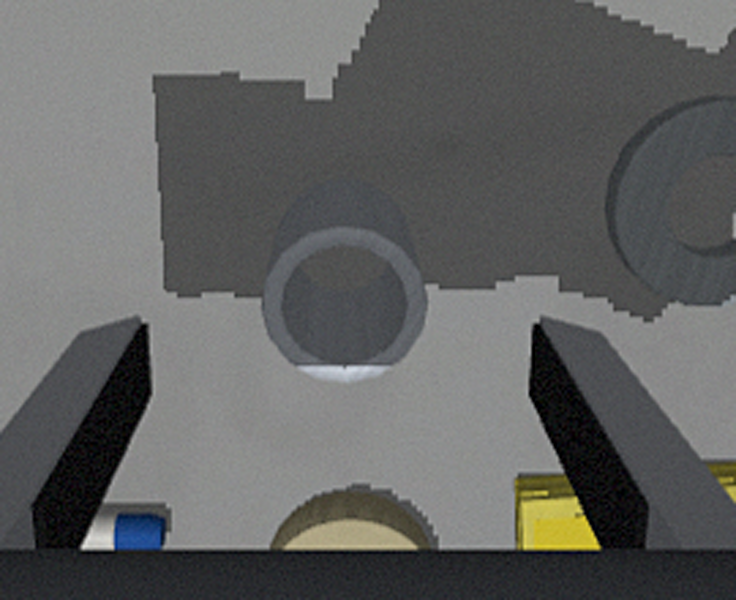

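Request:
{"method": "apply_moves", "body": {"moves": [[[0.01,0.01,0.7,0,0.15],[0.01,0.01,1.2,0,0.15],[0.01,0.01,1.43,0,0.15],[0.01,0.01,1.43,0,0.15],[0.01,0.01,1.43,0,1],[0.01,0.01,1.43,0,1],[0.01,0.01,1.43,0,1],[0.01,0.01,1.43,0,1],[0.01,0.01,1.43,0,1],[0.01,0.01,1.43,0,1]]]}}

```text
time: 11.05
tool_pos: [0.4322, -0.1106, 0.2245]
ee_rot: [-3.141, 0.001, 3.139]
wrist_force: [-0.6, -0.6, 2.2]
width: 0.042
finger_force: 30.0
```

Request:
{"method": "apply_moves", "body": {"moves": [[[0,0,-0.6,0,1],[0,0,-1.5,0,1],[0,0,-2.4,0,1],[-0.3,-0.7,-3.0,0,1],[-0.9,-1.5,-3.0,0,1],[-1.8,-2.0,-3.0,0,1],[-2.7,-2.6,-3.0,0,1],[-3.5,-3.0,-3.0,0,1],[-3.85,-3.05,-3.0,0,1],[-3.85,-3.05,-3.0,0,1]]]}}

```text
time: 12.3
tool_pos: [0.625, -0.2639, 0.3719]
ee_rot: [3.14, -0.003, 3.139]
wrist_force: [-0.4, -0.3, -1.1]
width: 0.0423
finger_force: 30.0
```

```bash
python3 - <<'E'
from h import *
go(.626,-.264,.28)
E
```

```text
units [-0.021 -0.002  1.838 -0.016] t 12.3 pos [ 0.625  -0.2639  0.3719] rot [ 3.140e+00 -3.000e-03  3.139e+00] F [-0.4 -0.3 -1.1] w 0.0423 ff 30.0
```

Request:
{"method": "apply_moves", "body": {"moves": [[[-0.02,0,0.2,0,1],[-0.02,0,0.4,0,1],[-0.02,0,0.6,0,1],[-0.02,0,0.85,0,1],[-0.02,0,1.1,0,1],[-0.02,0,1.35,0,1],[-0.02,0,1.55,0,1],[-0.02,0,1.68,0,1],[-0.02,0,1.76,0,1],[-0.02,0,1.76,0,1]]]}}

```text
time: 13.55
tool_pos: [0.6252, -0.2636, 0.286]
ee_rot: [3.141, -0.0, 3.139]
wrist_force: [1.5, 0.1, -0.5]
width: 0.0421
finger_force: 30.0
```

Request:
{"method": "apply_moves", "body": {"moves": [[[0,0,0.03,0,1],[0,0,0.06,0,1],[0,0,0.06,0,1]]]}}

```text
time: 13.92
tool_pos: [0.6251, -0.2636, 0.2831]
ee_rot: [3.141, -0.0, 3.138]
wrist_force: [0.0, 0.1, -2.0]
width: 0.0422
finger_force: 30.0
```

Request:
{"method": "apply_moves", "body": {"moves": [[[0,0,0.02,0,1],[0,0,0.05,0,1],[0,0,0.05,0,1]]]}}

```text
time: 14.3
tool_pos: [0.6252, -0.2636, 0.2806]
ee_rot: [3.142, 0.0, 3.139]
wrist_force: [0.1, 0.5, -0.6]
width: 0.0422
finger_force: 30.0
```

Request:
{"method": "apply_moves", "body": {"moves": [[[0,0,0.02,0,1],[0,0,0.03,0,1],[0,0,0.03,0,1]]]}}

```text
time: 14.68
tool_pos: [0.6251, -0.2636, 0.2806]
ee_rot: [-3.141, 0.001, 3.139]
wrist_force: [-3.1, 2.1, 5.8]
width: 0.0421
finger_force: 30.0
```

Request:
{"method": "apply_moves", "body": {"moves": [[[0,0,-0.02,0,0.15],[0,0,-0.02,0,0.15],[0,0,-0.02,0,0.15],[0,0,-0.02,0,0.15],[0,0,-0.02,0,0.15],[0,0,-0.6,0,0.15],[0,0,-1.3,0,0.15],[0,0,-1.3,0,0.15]]]}}

```text
time: 15.68
tool_pos: [0.6256, -0.2639, 0.3485]
ee_rot: [-3.138, 0.007, 3.139]
wrist_force: [-0.3, -0.2, -0.4]
width: 0.0798
finger_force: 0.0
```

Request:
{"method": "apply_moves", "body": {"moves": [[[1.1,0.3,0,0,0.15],[2.2,0.7,0,0,0.15],[3.2,1.2,0,0,0.15],[3.9,2.0,0,0,0.15],[4.13,3.1,0.3,0,0.15],[4.13,4.2,0.6,0,0.15],[4.13,5.0,0.9,0,0.15],[4.13,5.27,1.2,0,0.15],[4.13,5.27,1.6,0,0.15],[4.13,5.27,1.6,0,0.15]]]}}

```text
time: 16.92
tool_pos: [0.4186, 0.0003, 0.2616]
ee_rot: [3.141, -0.005, 3.138]
wrist_force: [0.4, 0.0, 0.7]
width: 0.08
finger_force: 0.0
```

```bash
python3 - <<'E'
from h import *
go(.419,-.0005,.204)
s=snap('wrist','w6'); print('pred',proj(s,[.419,-.0005,.012]))
im=s['image']; hsv=cv2.cvtColor(im,cv2.COLOR_RGB2HSV)
g=cv2.medianBlur(cv2.cvtColor(im,cv2.COLOR_RGB2GRAY),3)
e=cv2.Canny(g,30,80)
cs,_=cv2.findContours(e,cv2.RETR_LIST,cv2.CHAIN_APPROX_NONE)
for c in cs:
    if len(c)>60:
        (x,y),(a,b),t=cv2.fitEllipse(c)
        if 40<a<200 and b/a<1.6 and 150<x<420: print(round(x,1),round(y,1),round(a,1),round(b,1),len(c))
print([proj(s,[.419,-.0005+k,.012])[0] for k in(-.032,-.0155,.0155,.032)])
E
```

```text
units [-0.008 -0.015  1.152 -0.019] t 16.93 pos [4.186e-01 3.000e-04 2.616e-01] rot [ 3.141 -0.005  3.138] F [0.4 0.  0.7] w 0.08 ff 0.0
pred [273.4 237.6]
324.2 388.0 49.0 53.3 172
276.2 242.5 91.5 97.7 323
268.9 79.8 176.4 176.8 1004
[np.float64(228.7), np.float64(251.8), np.float64(295.1), np.float64(318.1)]
```

```bash
python3 - <<'E'
from h import *
s=load('w6'); im=s['image']
g=cv2.GaussianBlur(cv2.cvtColor(im,cv2.COLOR_RGB2GRAY),(3,3),0)
print('row',g[240,215:335:2].tolist()); print('row245',g[246,215:335:2].tolist());print('col',g[180:300:2,275].tolist())
e=cv2.Canny(g,25,60)
cs,_=cv2.findContours(e,cv2.RETR_LIST,cv2.CHAIN_APPROX_NONE)
for c in cs:
    x,y,w,h=cv2.boundingRect(c)
    if len(c)>40 and 200<x+w/2<350 and 180<y+h/2<300: print(x,y,w,h,len(c))
E
```

```text
row [91, 91, 89, 91, 90, 92, 92, 90, 87, 88, 91, 89, 88, 88, 88, 88, 88, 86, 87, 80, 69, 91, 91, 91, 90, 88, 89, 90, 91, 91, 90, 90, 92, 90, 90, 91, 92, 91, 89, 90, 72, 75, 87, 86, 86, 86, 86, 85, 88, 86, 85, 86, 84, 91, 90, 91, 91, 90, 90, 91]
row245 [91, 91, 90, 92, 90, 90, 91, 89, 91, 87, 90, 88, 88, 89, 87, 88, 87, 86, 89, 86, 77, 63, 78, 91, 89, 90, 90, 92, 90, 90, 90, 90, 91, 91, 91, 90, 90, 90, 77, 65, 75, 88, 85, 83, 85, 85, 85, 88, 85, 86, 87, 84, 88, 90, 92, 91, 92, 91, 90, 91]
col [91, 91, 93, 91, 91, 91, 86, 68, 85, 89, 87, 87, 87, 86, 86, 86, 86, 87, 85, 89, 91, 91, 90, 91, 91, 92, 92, 91, 90, 90, 90, 89, 91, 90, 89, 89, 88, 71, 69, 89, 169, 167, 166, 163, 163, 161, 162, 162, 160, 153, 153, 153, 154, 152, 152, 151, 154, 153, 153, 152]
180 249 190 83 492
0 248 433 84 1361
253 232 8 22 42
255 222 12 31 67
274 221 22 33 86
238 195 77 26 164
231 192 90 51 255
0 105 560 223 3030
```

Request:
{"method": "apply_moves", "body": {"moves": [[[-0.01,0.02,0.5,0,0.15],[-0.01,0.02,0.95,0,0.15],[-0.01,0.02,1.18,0,0.15],[-0.01,0.02,1.18,0,0.15],[-0.01,0.02,1.18,0,1],[-0.01,0.02,1.18,0,1],[-0.01,0.02,1.18,0,1],[-0.01,0.02,1.18,0,1],[-0.01,0.02,1.18,0,1]]]}}

```text
time: 18.1
tool_pos: [0.4205, 0.0014, 0.2062]
ee_rot: [-3.141, 0.002, 3.139]
wrist_force: [-0.3, -0.5, 4.5]
width: 0.063
finger_force: 30.0
```

```bash
python3 - <<'E'
from h import *
go(.626,-.264,.357)
E
```

```text
units [-4.127 -5.295 -3.016 -0.017] t 18.1 pos [0.4205 0.0014 0.2062] rot [-3.141e+00  2.000e-03  3.139e+00] F [-0.3 -0.5  4.5] w 0.063 ff 30.0
```

Request:
{"method": "apply_moves", "body": {"moves": [[[0,0,-0.2,0,1],[0,0,-0.5,0,1],[0,0,-1.0,0,1],[0,0,-1.0,0,1]]]}}

```text
time: 18.6
tool_pos: [0.4207, 0.0015, 0.2575]
ee_rot: [-3.141, 0.005, 3.139]
wrist_force: [0.9, -0.4, -1.7]
width: 0.0628
finger_force: 30.0
```

```bash
python3 - <<'E'
from h import *
go(.626,-.264,.357)
s=snap('wrist','w7'); im=s['image']
g=cv2.GaussianBlur(cv2.cvtColor(im,cv2.COLOR_RGB2GRAY),(3,3),0)
for r in (255,262,270): print(r,g[r,210:340:2].tolist())
print('col',g[200:330:2,275].tolist())
for z in (.062,): print(proj(s,[.42,.0014,z]),[proj(s,[.42,.0014+k,z])[0] for k in(-.032,-.0155,.0155,.032)],[proj(s,[.42+k,.0014,z])[1] for k in(-.032,-.0155,.0155,.032)])
cv2.imwrite('pics/m7.png',cv2.resize(im[130:350,150:420][:,:,::-1],(736,600),interpolation=cv2.INTER_CUBIC))
E
```

```text
units [-4.121 -5.297 -1.99  -0.017] t 18.6 pos [0.4207 0.0015 0.2575] rot [-3.141  0.005  3.139] F [ 0.9 -0.4 -1.7] w 0.0628 ff 30.0
255 [94, 77, 25, 16, 40, 92, 90, 93, 93, 93, 92, 90, 91, 90, 90, 93, 92, 90, 92, 80, 93, 93, 91, 90, 92, 91, 91, 92, 94, 94, 93, 92, 92, 93, 92, 92, 92, 92, 92, 92, 93, 90, 94, 93, 91, 83, 85, 91, 91, 90, 90, 87, 88, 90, 90, 88, 91, 91, 89, 90, 60, 11, 15, 50, 93]
262 [33, 12, 13, 16, 44, 93, 93, 95, 94, 90, 91, 93, 90, 92, 92, 92, 90, 92, 83, 80, 156, 161, 161, 160, 161, 162, 161, 160, 161, 136, 133, 121, 88, 92, 93, 92, 90, 89, 89, 89, 88, 88, 87, 103, 136, 101, 70, 89, 89, 91, 88, 90, 89, 90, 90, 90, 90, 88, 91, 91, 73, 17, 13, 17, 22]
270 [15, 17, 20, 14, 28, 89, 95, 91, 92, 90, 92, 92, 92, 93, 91, 90, 91, 92, 90, 73, 66, 100, 157, 158, 158, 158, 158, 159, 159, 160, 158, 159, 158, 159, 161, 161, 160, 160, 157, 159, 158, 159, 160, 140, 71, 67, 81, 89, 89, 89, 89, 89, 89, 90, 91, 90, 89, 88, 91, 93, 34, 14, 18, 17, 16]
col [94, 95, 94, 74, 73, 90, 93, 91, 91, 91, 89, 90, 89, 91, 91, 89, 91, 92, 91, 94, 94, 94, 94, 94, 93, 94, 94, 93, 93, 93, 90, 91, 99, 159, 160, 159, 160, 160, 160, 161, 156, 86, 71, 73, 76, 95, 95, 92, 98, 164, 164, 164, 164, 166, 165, 164, 160, 157, 157, 157, 157, 157, 157, 158, 158]
[274.7 262.7] [np.float64(217.3), np.float64(246.9), np.float64(302.5), np.float64(332.1)] [np.float64(206.9), np.float64(236.3), np.float64(287.9), np.float64(313.7)]
```

View pics/m7.png

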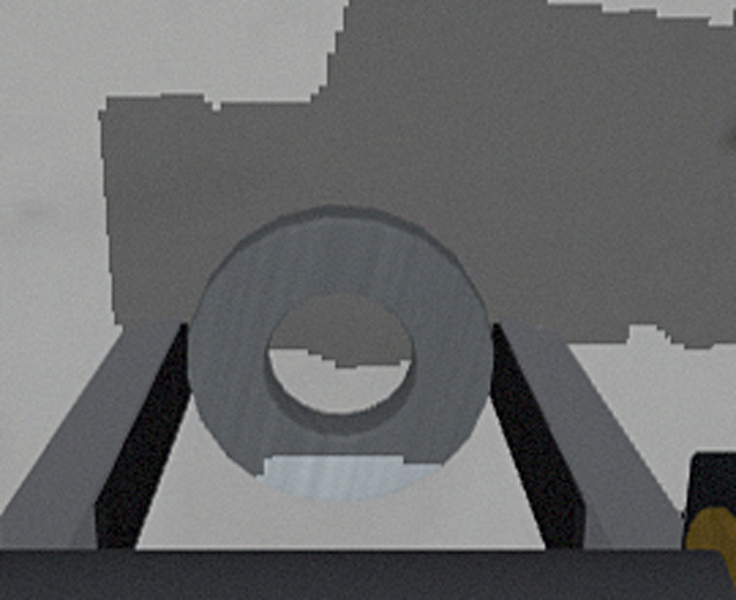

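The washer is held flat and centred in the pads (crop centre (340,358)). I'll carry it to the spindle.

Request:
{"method": "apply_moves", "body": {"moves": [[[0,0,-1.0,0,1],[0,-0.5,-2.0,0,1],[0,-1.5,-2.0,0,1],[0,-2.6,-2.0,0,1],[-0.3,-3.6,-2.0,0,1],[-1.1,-4.4,-2.0,0,1],[-2.0,-4.9,-2.0,0,1],[-3.0,-5.2,-2.0,0,1],[-3.8,-5.3,-2.0,0,1],[-4.13,-5.3,-2.0,0,1]]]}}

```text
time: 19.9
tool_pos: [0.6274, -0.2645, 0.3517]
ee_rot: [3.139, -0.004, 3.139]
wrist_force: [-0.1, 0.7, -1.5]
width: 0.0631
finger_force: 30.0
```

Request:
{"method": "apply_moves", "body": {"moves": [[[0,0,0,0,1],[0,0,0,0,1]]]}}

```text
time: 20.15
tool_pos: [0.6251, -0.2641, 0.354]
ee_rot: [3.141, -0.002, 3.138]
wrist_force: [0.2, 0.4, -2.4]
width: 0.0628
finger_force: 30.0
```

```bash
python3 - <<'E'
from h import *
go(.626,-.264,.325)
E
```

```text
units [-0.018  0.001  0.58  -0.018] t 20.15 pos [ 0.6251 -0.2641  0.354 ] rot [ 3.141e+00 -2.000e-03  3.138e+00] F [ 0.2  0.4 -2.4] w 0.0628 ff 30.0
```

Request:
{"method": "apply_moves", "body": {"moves": [[[-0.02,0,0.15,0,1],[-0.02,0,0.3,0,1],[-0.02,0,0.42,0,1],[-0.02,0,0.52,0,1],[-0.02,0,0.58,0,1],[-0.02,0,0.6,0,1],[-0.02,0,0.6,0,1]]]}}

```text
time: 21.02
tool_pos: [0.6267, -0.2642, 0.3252]
ee_rot: [-3.142, 0.0, 3.139]
wrist_force: [0.1, 0.5, -2.0]
width: 0.0631
finger_force: 30.0
```

Request:
{"method": "apply_moves", "body": {"moves": [[[0,0,0.03,0,1],[0,0,0.05,0,1],[0,0,0.05,0,1]]]}}

```text
time: 21.4
tool_pos: [0.6266, -0.2642, 0.3225]
ee_rot: [3.141, -0.0, 3.139]
wrist_force: [0.1, -0.4, -0.7]
width: 0.0632
finger_force: 30.0
```

Request:
{"method": "apply_moves", "body": {"moves": [[[0,0,0.02,0,1],[0,0,0.03,0,1],[0,0,0.03,0,1]]]}}

```text
time: 21.78
tool_pos: [0.6266, -0.2641, 0.3223]
ee_rot: [-3.141, 0.001, 3.139]
wrist_force: [-0.9, 0.9, 4.5]
width: 0.0632
finger_force: 30.0
```

Request:
{"method": "apply_moves", "body": {"moves": [[[0,0,0.02,0,1],[0,0,0.03,0,1],[0,0,0.03,0,1]]]}}

```text
time: 22.15
tool_pos: [0.6267, -0.264, 0.3222]
ee_rot: [-3.141, 0.003, 3.139]
wrist_force: [-2.3, 1.7, 7.2]
width: 0.0632
finger_force: 30.0
```

Request:
{"method": "apply_moves", "body": {"moves": [[[0,0,-0.02,0,0.15],[0,0,-0.02,0,0.15],[0,0,-0.02,0,0.15],[0,0,-0.02,0,0.15],[0,0,-0.02,0,0.15],[0,0,-0.4,0,0.15],[0,0,-0.8,0,0.15],[0,0,-0.8,0,0.15]]]}}

```text
time: 23.15
tool_pos: [0.627, -0.2643, 0.3638]
ee_rot: [-3.139, 0.006, 3.139]
wrist_force: [0.8, -0.1, -0.6]
width: 0.0798
finger_force: 0.0
```

Request:
{"method": "apply_moves", "body": {"moves": [[[1.0,-0.3,0,0,0.15],[2.0,-0.6,0,0,0.15],[3.0,-0.9,0.2,0,0.15],[3.6,-1.11,0.5,0,0.15],[3.83,-1.11,0.7,0,0.15],[3.83,-1.11,0.7,0,0.15],[3.83,-1.11,0.7,0,0.15]]]}}

```text
time: 24.02
tool_pos: [0.436, -0.3188, 0.3251]
ee_rot: [-3.141, 0.001, 3.14]
wrist_force: [-0.7, 0.9, -0.3]
width: 0.0805
finger_force: 0.0
```

```bash
python3 - <<'E'
from h import *
go(.435,-.3197,.268)
s=snap('wrist','w8'); im=s['image']
g=cv2.GaussianBlur(cv2.cvtColor(im,cv2.COLOR_RGB2GRAY),(3,3),0)
C=proj(s,[.435,-.3197,.096]);print('pred knob',C,[proj(s,[.435,-.3197+k,.096])[0] for k in(-.018,.018)],[proj(s,[.435+k,-.3197,.096])[1] for k in(-.018,.018)])
print('flange pred',[proj(s,[.435,-.3197+k,.066])[0] for k in(-.022,.022)])
v=int(C[1]);u=int(C[0])
for r in (v-12,v,v+12): print(r,g[r,200:350:3].tolist())
print('col',g[150:330:3,u].tolist())
m=((g<45)*255).astype(np.uint8); m[:, :195]=0;m[:,355:]=0
n,l,st,ce=cv2.connectedComponentsWithStats(m)
for i in range(1,n):
    if st[i,4]>500: print(st[i],ce[i].round(1))
E
```

```text
units [ 0.02  -0.018  1.142 -0.011] t 24.02 pos [ 0.436  -0.3188  0.3251] rot [-3.141e+00  1.000e-03  3.140e+00] F [-0.7  0.9 -0.3] w 0.0805 ff 0.0
pred knob [273.3 243.2] [np.float64(245.8), np.float64(300.8)] [np.float64(216.7), np.float64(268.7)]
flange pred [np.float64(243.7), np.float64(303.1)]
231 [151, 151, 152, 151, 152, 152, 152, 152, 152, 152, 155, 58, 58, 60, 66, 89, 8, 14, 14, 17, 14, 12, 16, 12, 16, 12, 20, 15, 13, 15, 13, 9, 62, 87, 57, 59, 58, 59, 85, 107, 151, 152, 152, 151, 152, 152, 152, 152, 154, 155]
243 [152, 152, 152, 152, 152, 152, 151, 151, 152, 152, 153, 120, 57, 59, 58, 60, 13, 14, 15, 13, 16, 17, 14, 13, 18, 14, 12, 17, 17, 15, 17, 16, 31, 66, 59, 58, 57, 57, 139, 151, 151, 151, 151, 152, 152, 152, 151, 152, 151, 152]
255 [13, 27, 157, 151, 151, 152, 152, 151, 152, 152, 153, 153, 115, 110, 111, 111, 113, 83, 10, 15, 16, 12, 13, 16, 16, 15, 17, 13, 14, 12, 26, 112, 108, 110, 110, 109, 109, 108, 122, 153, 151, 151, 152, 153, 152, 151, 151, 152, 125, 11]
col [153, 151, 133, 109, 88, 90, 87, 87, 85, 45, 45, 47, 55, 59, 61, 59, 60, 77, 88, 88, 15, 12, 11, 15, 17, 18, 19, 12, 15, 17, 17, 16, 11, 13, 17, 16, 11, 15, 89, 153, 150, 151, 151, 151, 151, 153, 152, 150, 152, 153, 152, 153, 152, 151, 151, 150, 150, 149, 150, 150]
[ 195   63  160   24 3245] [277.2  75.4]
[ 246  209   51   55 2180] [271.  236.6]
[ 195  332  160   17 1927] [274.8 338.2]
[303 364  52  31 815] [331.5 375.4]
```

Request:
{"method": "apply_moves", "body": {"moves": [[[0.05,-0.04,0.4,0,0.15],[0.05,-0.04,0.8,0,0.15],[0.05,-0.04,1.05,0,0.15],[0.05,-0.04,1.12,0,0.15],[0.05,-0.04,1.12,0,0.15]]]}}

```text
time: 24.7
tool_pos: [0.4328, -0.3211, 0.269]
ee_rot: [-3.141, 0.0, 3.139]
wrist_force: [-0.4, -0.1, -0.3]
width: 0.0798
finger_force: 0.0
```

```bash
python3 - <<'E'
from h import *
go(.4335,-.3207,.269)
s=snap('wrist','w9'); im=s['image']
g=cv2.GaussianBlur(cv2.cvtColor(im,cv2.COLOR_RGB2GRAY),(3,3),0)
C=proj(s,[.4335,-.3207,.096]);print('pred knob',C,[proj(s,[.4335,-.3207+k,.096])[0] for k in(-.017,.017)],[proj(s,[.4335+k,-.3207,.096])[1] for k in(-.017,.017)])
m=((g<45)*255).astype(np.uint8)
n,l,st,ce=cv2.connectedComponentsWithStats(m)
for i in range(1,n):
    if st[i,4]>800: print(st[i],ce[i].round(1))
print(g[int(C[1]),150:400:4].tolist())
E
```

```text
units [-0.013  0.007 -0.    -0.015] t 24.7 pos [ 0.4328 -0.3211  0.269 ] rot [-3.141  0.     3.139] F [-0.4 -0.1 -0.3] w 0.0798 ff 0.0
pred knob [275.6 284.8] [np.float64(241.2), np.float64(309.9)] [np.float64(252.6), np.float64(315.4)]
[   73     0   487    83 15896] [336.3  61.4]
[ 241  238   67   75 3898] [274.3 275.8]
[    0   249   560   171 31151] [269.7 349.3]
[298 390  82  20 812] [341.4 400.1]
[155, 95, 85, 84, 85, 86, 86, 81, 14, 14, 14, 11, 9, 148, 154, 154, 154, 152, 155, 153, 59, 61, 70, 61, 15, 14, 14, 12, 15, 16, 15, 14, 10, 14, 11, 16, 15, 14, 14, 16, 58, 58, 61, 60, 59, 156, 153, 154, 155, 157, 13, 11, 13, 15, 15, 73, 86, 86, 85, 86, 86, 84, 150]
```

Request:
{"method": "apply_moves", "body": {"moves": [[[0,0,0,0,1],[0,0,0,0,1],[0,0,0,0,1],[0,0,0,0,1],[0,0,0,0,1],[0,0,0,0,1],[0,0,-0.1,0,1],[0,0,-0.3,0,1],[0,0,-0.6,0,1],[0,0,-0.6,0,1]]]}}

```text
time: 26.0
tool_pos: [0.4329, -0.3215, 0.3012]
ee_rot: [-3.139, 0.003, 3.139]
wrist_force: [-0.1, -0.0, -1.7]
width: 0.032
finger_force: 30.0
```

Request:
{"method": "apply_moves", "body": {"moves": [[[0,0,-0.4,0,1],[0,0,-0.9,0,1],[0,0,-1.5,0,1],[0,0,-2.0,0,1],[0,0,-2.15,0,1],[0,0,-2.15,0,1]]]}}

```text
time: 26.75
tool_pos: [0.4324, -0.321, 0.406]
ee_rot: [-3.142, 0.0, 3.139]
wrist_force: [0.6, -0.1, -1.2]
width: 0.0322
finger_force: 30.0
```

```bash
python3 - <<'E'
from h import *
go(.626,-.264,.406)
E
```

```text
units [-3.868e+00  1.152e+00  1.000e-03 -1.700e-02] t 26.75 pos [ 0.4324 -0.321   0.406 ] rot [-3.142  0.     3.139] F [ 0.6 -0.1 -1.2] w 0.0322 ff 30.0
```

Request:
{"method": "apply_moves", "body": {"moves": [[[-0.7,0.2,0,0,1],[-1.6,0.5,0,0,1],[-2.5,0.8,0,0,1],[-3.2,1.0,0,0,1],[-3.7,1.12,0,0,1],[-3.87,1.15,0,0,1],[-3.87,1.15,0,0,1],[-3.87,1.15,0,0,1]]]}}

```text
time: 27.75
tool_pos: [0.6253, -0.2647, 0.406]
ee_rot: [3.141, -0.001, 3.137]
wrist_force: [0.3, -0.7, -0.9]
width: 0.0325
finger_force: 30.0
```

```bash
python3 - <<'E'
from h import *
go(.626,-.264,.39)
s=snap('side','s10'); t=snap('top','t10')
# stem tip predicted vs shaft in side view; print rows across stem
for z in (.16,.175): 
    for q in (s,):
        p=proj(q,[.626,-.264,z]); g=q['image'][int(round(p[1])),int(p[0])-16:int(p[0])+18].mean(1).astype(int); print(z,p,g.tolist())
p=proj(s,[.626,-.264,.11]); print(p)
E
```

```text
units [-0.014  0.013  0.32  -0.023] t 27.75 pos [ 0.6253 -0.2647  0.406 ] rot [ 3.141e+00 -1.000e-03  3.137e+00] F [ 0.3 -0.7 -0.9] w 0.0325 ff 30.0
0.16 [381.1 194.7] [210, 212, 218, 211, 187, 170, 174, 179, 174, 186, 197, 183, 207, 202, 162, 103, 102, 114, 111, 128, 180, 211, 211, 212, 208, 212, 226, 232, 192, 146, 158, 185, 215, 218]
0.175 [382.1 190.3] [208, 210, 212, 207, 214, 214, 214, 216, 214, 212, 214, 215, 213, 188, 139, 106, 106, 110, 107, 103, 110, 106, 109, 116, 129, 150, 197, 200, 148, 114, 119, 125, 126, 113]
[377.6 208.6]
```

Request:
{"method": "apply_moves", "body": {"moves": [[[-0.01,0.01,0.15,0,1],[-0.01,0.01,0.3,0,1],[-0.01,0.01,0.38,0,1],[-0.01,0.01,0.44,0,1],[-0.01,0.01,0.5,0,1],[-0.01,0.01,0.5,0,1]]]}}

```text
time: 28.6
tool_pos: [0.6266, -0.2636, 0.3809]
ee_rot: [3.141, -0.0, 3.139]
wrist_force: [0.7, 0.7, -1.2]
width: 0.032
finger_force: 30.0
```

Request:
{"method": "apply_moves", "body": {"moves": [[[0,0,0.06,0,1],[0,0,0.12,0,1],[0,0,0.18,0,1],[0,0,0.18,0,1]]]}}

```text
time: 29.1
tool_pos: [0.6266, -0.2636, 0.3716]
ee_rot: [3.141, -0.001, 3.139]
wrist_force: [-0.4, -0.2, -1.1]
width: 0.0321
finger_force: 30.0
```

Request:
{"method": "apply_moves", "body": {"moves": [[[0,0,0.12,0,1],[0,0,0.25,0,1],[0,0,0.38,0,1],[0,0,0.5,0,1],[0,0,0.57,0,1],[0,0,0.6,0,1],[0,0,0.6,0,1]]]}}

```text
time: 29.98
tool_pos: [0.6266, -0.2636, 0.3422]
ee_rot: [3.142, -0.0, 3.139]
wrist_force: [0.1, -0.5, -1.0]
width: 0.032
finger_force: 30.0
```

Request:
{"method": "apply_moves", "body": {"moves": [[[0,0,0.02,0,1],[0,0,0.04,0,1],[0,0,0.04,0,1]]]}}

```text
time: 30.35
tool_pos: [0.6266, -0.2637, 0.3402]
ee_rot: [3.142, 0.0, 3.138]
wrist_force: [-0.7, -0.8, -1.3]
width: 0.0324
finger_force: 30.0
```

Request:
{"method": "apply_moves", "body": {"moves": [[[0,0,0.02,0,1],[0,0,0.03,0,1],[0,0,0.03,0,1]]]}}

```text
time: 30.72
tool_pos: [0.6266, -0.2637, 0.3387]
ee_rot: [3.141, 0.0, 3.139]
wrist_force: [-0.2, -0.6, -0.2]
width: 0.032
finger_force: 30.0
```

Request:
{"method": "apply_moves", "body": {"moves": [[[0,0,0.02,0,1],[0,0,0.03,0,1],[0,0,0.03,0,1]]]}}

```text
time: 31.1
tool_pos: [0.6265, -0.2636, 0.3386]
ee_rot: [-3.141, 0.001, 3.139]
wrist_force: [-3.9, 0.7, 5.5]
width: 0.0322
finger_force: 30.0
```

Request:
{"method": "apply_moves", "body": {"moves": [[[0,0,-0.02,0,0.2],[0,0,-0.02,0,0.2],[0,0,-0.02,0,0.2],[0,0,-0.02,0,0.2],[0,0,-0.3,0,0.2],[0,0,-0.8,0,0.2],[0,0,-1.2,0,0.2],[0,0,-1.2,0,0.2]]]}}

```text
time: 32.1
tool_pos: [0.6267, -0.2637, 0.4009]
ee_rot: [-3.139, 0.006, 3.139]
wrist_force: [0.7, 0.7, 0.3]
width: 0.0753
finger_force: 0.0
```

```bash
python3 - <<'E'
from h import *
go(.626,-.264,.40)
for n in('wrist','side','top'):
    s=snap(n,n[0]+'11'); g=cv2.GaussianBlur(cv2.cvtColor(s['image'],cv2.COLOR_RGB2GRAY),(3,3),0)
    print(n,'pred knob top',proj(s,[.626,-.264,.166]),'mid',proj(s,[.626,-.264,.151]),'flange',proj(s,[.626,-.264,.136]))
    m=((g<45)*255).astype(np.uint8)
    c=proj(s,[.626,-.264,.155])
    k,l,st,ce=cv2.connectedComponentsWithStats(m)
    for i in range(1,k):
        if np.linalg.norm(ce[i]-c)<40 and st[i,4]>30: print(st[i],ce[i].round(1))
    if n=='wrist':
        print('edges', [proj(s,[.626,-.264+d,.166])[0] for d in(-.017,.017)],[proj(s,[.626+d,-.264,.166])[1] for d in(-.017,.017)])
E
```

```text
units [ 0.015 -0.006  0.018 -0.017] t 32.1 pos [ 0.6267 -0.2637  0.4009] rot [-3.139  0.006  3.139] F [0.7 0.7 0.3] w 0.0753 ff 0.0
wrist pred knob top [275.1 239.2] mid [275.1 232.3] flange [275.1 226.1]
[ 251  210   49   54 2076] [275.3 236.7]
edges [np.float64(249.8), np.float64(300.5)] [np.float64(214.7), np.float64(262.7)]
side pred knob top [381.5 192.9] mid [380.4 197.3] flange [379.4 201.5]
[374 188  15  17 194] [381.  196.4]
top pred knob top [360.8 178.6] mid [359.6 179.8] flange [358.4 180.9]
[375 143  56  77 837] [399.5 174.4]
[339 149  22  30 406] [347.5 162.3]
[365 162  25  13  93] [374.8 169.7]
```

```bash
python3 -c "
from h import *
print(ticket.close_job())"
```

```text
the job is handed in; nothing more can be done
None
```

I placed the bearing, sleeve, washer and retainer on the spindle in order, each lowered to light contact at about its expected height, and handed the job in at about 32 s; the hand-in call returned no verdict.

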